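# Rack a varnish sample and crack the curing box's gate to air it

## Task

Take the freshly varnished (dark red) sample board from the bench stand and lower it, without dropping it, fully home into the free slot in the roof of the curing box, and let go of it. Then take the red ball knob of the gate's barrel bolt, lift the sagging bolt over the bent-up lip of its keeper while you draw it clear, without forcing it, and pull the gate open against its closing spring until its free edge stands about 6 cm out from the frame, to let the fumes out. Finish while still holding the gate ajar like that by the knob, and leave the other board and the things on the bench where they are.

Things in the scene. Friction and masses are not known exactly. Their poses are not given: they have to be found in the camera images.
- fresh_board: sample board of pale maple, 8 mm thick (its x) x 120 mm long (its y) x 110 mm tall (its z), 60 to 105 g, both faces varnished dark red except a bare margin 38 mm high along the top. Origin at the centre of its lower edge. It starts standing upright in the bench stand.
- bench_stand: fixed dark wooden stand, 75 x 155 mm, 52 mm tall, with two grooved end posts; the board stands on its 12 mm thick base between the posts (groove 12 mm wide, 40 mm high) and is drawn straight up. Origin under its centre; the groove runs along its y.
- curing_box: fixed plywood curing box for sample boards, 220 mm deep (x) x 300 mm wide (y), roof 150 mm above the bench. Origin under its centre; its front face, with the gate, is at x = -110 mm and looks towards -x, to the robot. Let into the roof are two slots along the box's y, centred at y = 0, at x = -62 mm and x = 0; one of them (either) is taken by the other board. On the roof behind the slots sits a ballast, top 176 mm above the bench.
- free_slot (a point): the free slot: centre of the slot's floor, 80 mm above the bench (70 mm below the roof). The slot is 11 mm wide (its x) and 125 mm long (its y); it holds a board by its two end edges in grooves 8 mm deep, open between them (a well 54 mm wide). Small flared brass lips 11 mm tall stand on the roof at the groove mouths. A board that is fully home stands 40 mm above the roof.
- gate (a joint): opening angle of the gate, rad: 0 shut, grows as the free edge (left as the robot sees it, +y side) swings out towards the robot about the upright hinge at the right. A spring shuts it (about 0.2 N m shut, 0.4 N m at 0.3 rad); it does not stay open by itself. The gate is 217 mm wide, so 6 cm at the free edge is about 0.28 rad.
- gate_hinge (a point): point on the upright hinge axis of the gate, at its right edge in the plane of the front face, 128 mm above the bench; its y axis points along the gate towards the free edge, its x axis into the box.
- barrel (a joint): how far the loose barrel, and the bolt in it, is lifted, rad: 0 hanging down on its stop (nose 0.10 rad below level, the start), 0.10 level (upper stop). The barrel hangs on its rear screw, 85 mm from the hinge axis along the gate, 128 mm above the bench and 18 mm in front of the gate's face, and falls back when not held. At least 0.04 rad (4 mm up at the knob) is needed for the nose to pass over the lip; the upper stop comes at about 9.5 mm up.
- bolt (a joint): how far the bolt is drawn, m: 0 fully shot, 0.038 fully drawn; it slides along the barrel towards the hinge, stiff by about 1.2 N. At 0.005 its nose meets the keeper's lip if not lifted; from 0.026 on the nose is clear of the keeper and the gate is free.
- bolt_knob: the bolt's hand knob: a red ball of 26 mm on a cranked 8 mm steel stem, fixed to the bolt and to be taken from above. (The body's origin is at the barrel's rear screw, see knob_center for the ball.)
- knob_center (a point): centre of the red ball, about 168 mm above the bench and 40 mm in front of the gate's face; with the bolt shot and hanging it is about 184 mm from the hinge axis, measured along the gate. Relative to the barrel's rear screw it is 95 mm along the bolt and 50 mm above the bolt's axis, so lifting also carries it back towards the hinge by half as much.
- keeper: dark steel staple on the left frame stile into which the bolt's nose (22 mm across, on an 8 mm shank) is shot: 35 mm out from the face, its top 145 mm above the bench, about 40 mm beyond the ball's centre. Its near lower lip, of brighter bare steel, is bent up 9 mm and catches behind the nose. The origin is on the hinge axis, 128 mm above the bench; the staple sits 226 to 256 mm from there along y. Not to be strained: more than 30 N on it counts as forcing.
- old_board: the amber-coloured sample board (8 x 120 x 110 mm) already standing in the other slot; origin at the centre of its lower edge
- blue_tin: blue tin, 74 mm across, 115 mm tall; origin at the centre of its foot
- black_tin: black tin, 72 mm across, 135 mm tall; origin at the centre of its foot
- spirit_bottle: clear bottle with a white cap, 68 mm across, 170 mm tall; origin at the centre of its foot
- varnish_jar: amber glass jar with a steel lid, 54 mm across, 65 mm tall, closed; origin at the centre of its foot
- varnish_brush: varnish brush lying on the bench, about 20 cm long
- bridge_blank: small unfinished violin bridge of pale wood, 34 x 44 x 5 mm, lying on a fixed green cutting mat 3 mm thick
Not all that is in view belongs to the job. What is shaped like the fresh_board but green, grey or purple is not meant.

How it is judged:
By the outcome, as a careful person would: the job done as asked, in the order asked, and still so for the second after the job is handed in, while the arm keeps its last pose, push and grip.
It also fails if it takes over 54 s, if anything falls off the work surface, if the arm or the gripper's body presses on something with over 40 N, if the wrist force passes 120 N, or if a joint passes its speed limit or range.

## Robot

A 6-joint arm with a two-finger parallel gripper is mounted at the origin on the work surface. World frame = base frame: x ahead of the robot, y to its left, z up, the work surface at z = 0. Lengths are in m, angles in rad, forces in N, time in s.
With the tool pointing down it reaches from about 0.35 to 0.725 m from the base axis. Payload 6 kg.
Tool frame: the origin (TCP) lies on the front face of the gripper's body, between the roots of the fingers; the fingertips stand 73 mm ahead of it and the grasp point (between the pads) lies 54 mm ahead of it (r.grip_depth is the distance from the TCP to the grasp point, in m); z points along the fingers, y is the direction in which the jaws open and shut (so a half turn about z gives the same grasp; the last joint's range is limited). The gripper opens to 85 mm and grips with 20 to 120 N. Pads are 22 mm wide; open, the fingers measure 114 mm over their backs; the gripper's body (76 mm by 85 mm) begins 54 mm behind the grasp point. The pads swing forward as they close: fully open they stand 13 mm farther back than shut.
Start: joints at [-0.853, 0.04, 0.085, 0, -1.615, -0.334], TCP at [0.225, -0.556, 0.304] pointing down, gripper open.
Joint ranges: [-2.56, 2.56], [-1.29, 2.01], [-1.08, 1.49], [-3.29, 1.98], [-2.81, -0.18], [-2.99, 2.99]. Speed limits (rad/s): [2.57, 2.57, 3.01, 3.14, 3.14, 3.14].

## Interface

Orientations are given as a unit quaternion [w, x, y, z].
In Python, from station import r, eyes gives the robot as it stands.
- The arm moves only by the shell command python3 -m jog 'ROWS' [FORCE]. ROWS is JSON, a list of rows, each a list of 3 entries, a list of its own where there are three numbers: the gripper command: -1 is fully open, 1 is shut, values between are in proportion, then the shift along the world's x, y, z in cm, then the turn about the world's z in rad. In form: [[gripper, [dx, dy, dz], yaw], ...]. A call has 1 to 12 rows; each row shifts and turns the commanded pose from where the row before left it; what a row does not reach is not made up. A row lasts 1/12 s, in which the tool goes at most 41.7 mm and 7.16 degrees, less where a joint would pass 70% of its speed; a pose out of reach is approached as far as the arm can. A call with a gripper value outside its range is refused whole. The fingers move at their own pace and stop on an object; FORCE is the grip in N (left out, the last holds). Time passes only in rows, so rows that do not move let the fingers close. It gives the time, the measured TCP pose, the force and the opening at its end, in the units of the state.
- r.observe(): the state, without advancing time (a new reading comes with each control period).
- eyes.snapshot(name): name is "scene" or "side" or "wrist"; returns (picture, depth): 420x560x3 uint8, blue, green, red; 420x560 float32, m along the optical axis (not along the pixel's ray), 0 where there is no reading.
- eyes.calibration(name): a dict with "K" (3x3 intrinsics, pixels), "position" and "attitude" of the camera in the world; the wrist camera has in their place "mount" (4x4, takes a point from camera to tool coordinates, whose origin is the TCP and whose axes are the flange's). Camera axes: x right, y down, z forward; pixel columns grow to the right and rows downward; lengths in m; the calibration is good to about 2 mm. The wrist camera is an equidistant fisheye: a pixel r from the principal point sees the ray r / f radians off the axis. A picture is of the moment at which its call begins: read the wrist's pose just before it. calibration takes no time and is no camera call.
- r.close_job(): hands the job in, once; it reports no verdict.
The state is a dict: "t": time; "joint_positions": joint angles; "qvel": joint speeds; "joint_efforts": joint torques, N m; "tcp_pos": TCP position; "tool_rot": TCP orientation; "contact_force": force on the tool from outside, world axes, zero at the start; "moment": the same for the moment, N m; "opening": finger opening in m.
Only numpy, scipy, OpenCV 4.12 (cv2) and the standard library are available. Lean on these libraries where they do the work, as an engineer would, in place of code of your own. Each camera call takes 0.05 s, during which the arm holds its last target. There are 200 camera calls.

## Working session

There is one attempt and no reset: what is moved stays moved. The work goes in short steps, Python scripts to look and compute and a shell command to move; the robot and the scene stay as the last step left them, time stands still between calls to the robot, and variables do not carry over. Pictures are saved under pics/ and viewed, about 8 in all and at most 12, crops included, and the job is handed in when it is done.

```bash
ls; mkdir -p pics
cat > h.py <<'E'
import numpy as np, cv2
from station import r, eyes
from scipy.spatial.transform import Rotation as R
def rot(q): return R.from_quat([q[1],q[2],q[3],q[0]]).as_matrix()
def cam(name):
    c=eyes.calibration(name); 
    a=np.array(c['attitude'],float); A=a if a.shape==(3,3) else rot(a)
    return np.array(c['K']),np.array(c['position']),A
def cloud(name,depth):
    K,p,A=cam(name); v,u=np.mgrid[:depth.shape[0],:depth.shape[1]]
    d=np.stack([(u-K[0,2])/K[0,0],(v-K[1,2])/K[1,1],np.ones(u.shape)],-1)*depth[...,None]
    return d@A.T+p
E
python3 - <<'E'
from h import *
for n in ('scene','side'):
    c=eyes.calibration(n); print(n,c)
    im,d=eyes.snapshot(n); cv2.imwrite(f'pics/{n}0.png',im); np.save(f'{n}0.npy',d)
print(eyes.calibration('wrist')); print(r.observe()['t'],r.observe()['tool_rot'])
E
```

```text
pics
scene {'K': array([[430.73133972,   0.        , 279.87728614],
       [  0.        , 430.73133972, 202.05517321],
       [  0.        ,   0.        ,   1.        ]]), 'position': array([ 0.91755527, -0.7669428 ,  0.85758313]), 'attitude': array([-0.42011201,  0.87205132,  0.22558263, -0.11020373])}
side {'K': array([[437.847634  ,   0.        , 276.49571886],
       [  0.        , 437.847634  , 207.16854577],
       [  0.        ,   0.        ,   1.        ]]), 'position': array([0.15761239, 0.92514479, 0.89382476]), 'attitude': array([ 0.07440704, -0.1324468 ,  0.89324156, -0.42313231])}
{'K': array([[325.1922621 ,   0.        , 276.45869998],
       [  0.        , 325.1922621 , 210.6947671 ],
       [  0.        ,   0.        ,   1.        ]]), 'mount': array([[-4.29941263e-04, -9.59576063e-01, -2.81449099e-01,
         7.14399152e-02],
       [ 9.99999806e-01, -2.85731735e-04, -5.53421016e-04,
         2.55813724e-04],
       [ 4.50630620e-04, -2.81449282e-01,  9.59575999e-01,
        -6.97705126e-02],
       [ 0.00000000e+00,  0.00000000e+00,  0.00000000e+00,
         1.00000000e+00]])}
0.1 [-2.23016872e-04 -1.90739229e-01  9.81640417e-01  7.67112305e-04]
```

View pics/scene0.png

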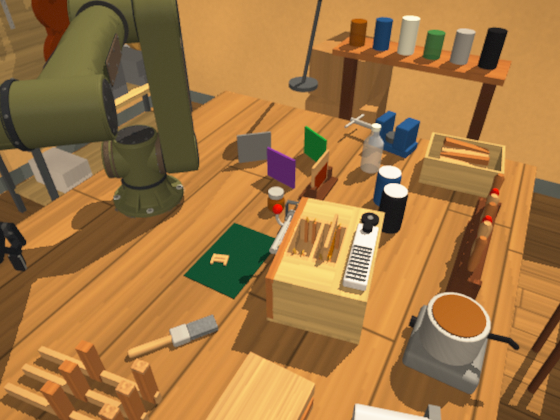

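View pics/side0.png

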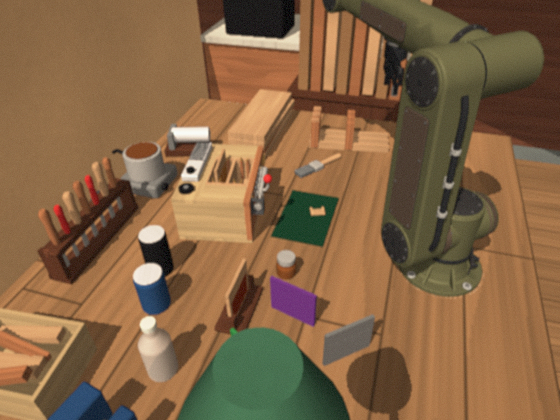

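The scene view shows the box roof near (330,245), the red ball at (278,208), and the stand with the dark red board at (320,178). In the side view the board is at (238,290) and the ball at (267,180). The green, grey and purple boards are decoys. Next I measure from the clouds.

Run:
```python
from h import *
P=[];C=[]
for n in ('scene','side'):
    im=cv2.imread(f'pics/{n}0.png'); d=np.load(f'{n}0.npy'); X=cloud(n,d); ok=d>0
    hsv=cv2.cvtColor(im,cv2.COLOR_BGR2HSV)
    red=((hsv[...,0]<6)|(hsv[...,0]>174))&(hsv[...,1]>190)&(hsv[...,2]>120)&ok
    k,l,s,c=cv2.connectedComponentsWithStats(red.astype(np.uint8))
    for i in range(1,k):
        if s[i,4]>15:
            q=X[l==i]; print(n,'red',c[i].round(),s[i,4],np.median(q,0).round(4),q.min(0).round(3),q.max(0).round(3))
    P.append(X[ok]);C.append(im[ok])
    q=X[ok]; m=(abs(q[:,2]-0.15)<.003)&(q[:,0]>.3)&(q[:,0]<.85)&(abs(q[:,1])<.4)
    qq=q[m,:2].astype(np.float32); print(n,'roof',len(qq),cv2.minAreaRect(qq),np.percentile(qq,[1,99],axis=0))
P=np.vstack(P);C=np.vstack(C)
# top-down map, 1.5mm/px
x0,x1,y0,y1=.3,.8,-.35,.4;s=600/.75*1.06
m=(P[:,0]>x0)&(P[:,0]<x1)&(P[:,1]>y0)&(P[:,1]<y1)&(P[:,2]<.3)
P=P[m];C=C[m];o=np.argsort(P[:,2]);P=P[o];C=C[o]
s=1000; im=np.zeros((500,750,3),np.uint8); v=((x1-P[:,0])*s).astype(int).clip(0,499);u=((y1-P[:,1])*s).astype(int).clip(0,749)
for du in (0,1):
  for dv in (0,1): im[(v+dv).clip(0,499),(u+du).clip(0,749)]=C
cv2.imwrite('pics/top0.png',im)
np.save('P.npy',P)
```

```text
scene red [495. 191.] 33 [0.9683 0.2616 0.1958] [0.961 0.255 0.171] [0.978 0.305 0.201]
scene red [277. 209.] 73 [ 0.5053 -0.045   0.1734] [ 0.41  -0.052  0.005] [0.515 0.141 0.18 ]
scene red [488. 218.] 33 [0.9687 0.1332 0.2016] [0.961 0.127 0.11 ] [0.984 0.26  0.205]
scene roof 4585 ((0.6389119625091553, -0.07085417211055756), (0.2622913718223572, 0.3037128448486328), 11.460897445678711) [[ 0.53600442 -0.22533968]
 [ 0.78743861  0.08637172]]
side red [268. 178.] 39 [ 0.5    -0.0294  0.175 ] [ 0.492 -0.287  0.001] [ 0.59  -0.023  0.182]
side red [ 91. 189.] 118 [0.9661 0.1439 0.1722] [0.958 0.133 0.108] [0.986 0.149 0.207]
side red [ 60. 217.] 121 [0.9659 0.2733 0.1747] [0.96  0.264 0.117] [0.978 0.279 0.203]
side roof 2507 ((0.6416983604431152, -0.06766507029533386), (0.26285332441329956, 0.3062976002693176), 11.650156021118164) [[ 0.53076462 -0.21784567]
 [ 0.7463136   0.09569629]]
```

View pics/top0.png

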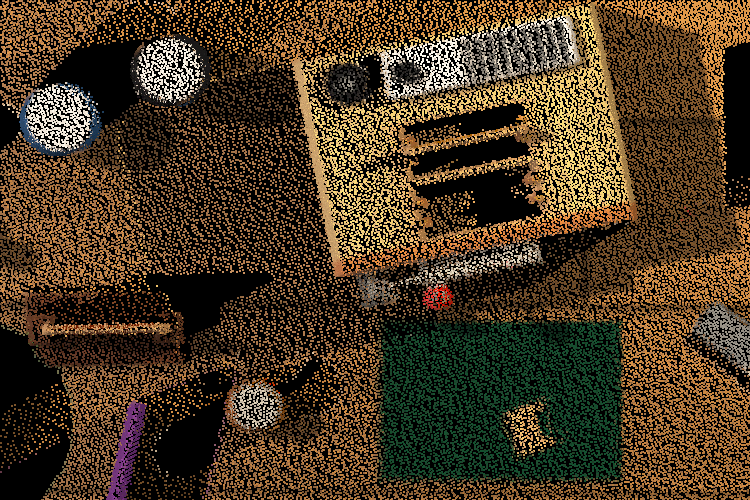

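In the top-down map (1 mm per px) the board stands at about (105,328) and is nearly parallel to y. The knob is at (438,297). The box is yawed about 11.5°, the old board is in the rear slot at (465,140), and the front slot at about (481,203) is free. I'll refine these positions.

Run:
```python
from h import *
P=np.load('P.npy')
def sel(xa,xb,ya,yb,za,zb): return P[(P[:,0]>xa)&(P[:,0]<xb)&(P[:,1]>ya)&(P[:,1]<yb)&(P[:,2]>za)&(P[:,2]<zb)]
def rect(n,q):
    (c,s,a)=cv2.minAreaRect(q[:,:2].astype(np.float32)); print(n,len(q),np.round(c,4),np.round(s,4),round(a,2),'z',np.percentile(q[:,2],[2,50,98]).round(4))
rect('board',sel(.44,.51,.2,.39,.075,.135))
rect('board top',sel(.44,.51,.2,.39,.117,.135))
rect('stand',sel(.42,.52,.2,.39,.03,.055))
rect('oldboard',sel(.58,.72,-.16,.02,.17,.2))
q=sel(.56,.68,-.17,.02,.154,.163); rect('lips',q)
R0=sel(.5,.8,-.25,.12,.146,.154)
# box frame: yaw from old board / roof edges
for th in np.radians([10.5,11,11.5,12,12.5]):
    B=np.array([[np.cos(th),np.sin(th)],[-np.sin(th),np.cos(th)]])@R0[:,:2].T
    h0=np.histogram(B[0],np.arange(.4,.85,.002))[0];h1=np.histogram(B[1],np.arange(-.4,.1,.002))[0]
    print(np.degrees(th),'edge sharp',np.abs(np.diff(h0)).max(),np.abs(np.diff(h1)).max(),np.percentile(B,[.5,1,2,98,99,99.5],axis=1).T.round(4).tolist())
np.save('lips.npy',q)
th=np.radians(11.5);B=np.array([[np.cos(th),np.sin(th)],[-np.sin(th),np.cos(th)]])
lb=(B@q[:,:2].T).T
im=cv2.kmeans(lb.astype(np.float32),4,None,(3,50,1e-6),10,cv2.KMEANS_PP_CENTERS); print(im[2], np.bincount(im[1].ravel()))
s=r.observe(); M=rot(s['tool_rot']); print('tool y',M[:,1].round(3),'x',M[:,0].round(3))
```

```text
board 711 [0.4717 0.2945] [0.0121 0.1289] 0.9 z [0.0767 0.1069 0.124 ]
board top 236 [0.4717 0.2945] [0.0121 0.1257] 0.9 z [0.1175 0.1212 0.1246]
stand 549 [0.4712 0.2939] [0.0324 0.1561] 0.16 z [0.0311 0.0467 0.0542]
oldboard 472 [ 0.6931 -0.0566] [0.0776 0.1299] 11.13 z [0.1702 0.1823 0.1914]
lips 149 [ 0.6313 -0.0849] [0.0879 0.1566] 10.27 z [0.1541 0.1581 0.1625]
10.5 edge sharp 38 47 [[0.5259, 0.5275, 0.5296, 0.7437, 0.7455, 0.7466], [-0.3361, -0.335, -0.3332, -0.0368, -0.0343, -0.0328]]
11.0 edge sharp 58 56 [[0.525, 0.5262, 0.5279, 0.742, 0.7437, 0.7446], [-0.3414, -0.3407, -0.3388, -0.0425, -0.0398, -0.0387]]
11.5 edge sharp 60 77 [[0.5236, 0.5245, 0.5261, 0.7404, 0.7422, 0.7429], [-0.3469, -0.3462, -0.3444, -0.048, -0.0455, -0.0443]]
12.000000000000002 edge sharp 49 59 [[0.5216, 0.5226, 0.5243, 0.7386, 0.7403, 0.7414], [-0.3524, -0.3516, -0.35, -0.0534, -0.0511, -0.0497]]
12.5 edge sharp 38 50 [[0.5194, 0.5207, 0.5225, 0.7367, 0.7388, 0.7403], [-0.3582, -0.3572, -0.3554, -0.0588, -0.0564, -0.0552]]
[[ 0.6352627  -0.14891686]
 [ 0.6316221  -0.23903619]
 [ 0.5722471  -0.13773648]
 [ 0.57135975 -0.2554928 ]] [51 47 23 28]
tool y [-0.374  0.927  0.002] x [-0.927 -0.374  0.   ]
```

```bash
python3 -m jog '[[0,[1.9,3.5,0],0.05],[0,[1.9,3.5,0],0.05],[0,[1.9,3.5,0],0.05],[0,[1.9,3.5,0],0.05],[0,[1.9,3.5,0],0.05],[0,[1.9,3.5,0],0.05],[0,[1.9,3.5,0],0.05],[0,[1.9,3.5,0],0.05],[0,[1.9,3.5,0],0.05],[0,[1.9,3.5,0],0.05],[0,[1.9,3.5,0],0.05],[0,[1.9,3.5,0],0.05]]' 50
python3 -m jog '[[0,[0.15,3.58,0],0.05],[0,[0.15,3.58,0],0.05],[0,[0.15,3.58,0],0.05],[0,[0.15,3.58,0],0.05],[0,[0.15,3.58,0],0.05],[0,[0.15,3.58,0],0.05],[0,[0.15,3.58,0],0.05],[0,[0.15,3.58,0],0.05],[0,[0.15,3.58,0],0.05],[0,[0.15,3.58,0],0.05],[0,[0.15,3.58,0],0.05],[0,[0.15,3.58,0],0.05]]'
python3 -m jog '[[0,[0,0,-3],0],[0,[0,0,-3],0],[0,[0,0,0],0]]'
cat >> h.py <<'E'
def wcloud(tag):
    s=r.observe(); im,d=eyes.snapshot('wrist'); c=eyes.calibration('wrist');K=np.array(c['K']);T=np.array(c['mount'])
    v,u=np.mgrid[:420,:560]; a=(u-K[0,2])/K[0,0]; b=(v-K[1,2])/K[1,1]; t=np.hypot(a,b)+1e-9
    ray=np.stack([np.sin(t)*a/t,np.sin(t)*b/t,np.cos(t)],-1)
    d3=np.where((d>0)&(np.cos(t)>.1),d,0)
    X=ray/np.maximum(ray[...,2:],.1)*d3[...,None]
    M=rot(s['tool_rot']); X=(X@T[:3,:3].T+T[:3,3])@M.T+np.array(s['tcp_pos'])
    cv2.imwrite(f'pics/{tag}.png',im); return im,d3>0,X
E
python3 - <<'E'
from h import *
s=r.observe();print(s['joint_positions'],s['tcp_pos'],rot(s['tool_rot'])[:,1])
im,ok,X=wcloud('w1'); np.savez('w1.npz',X=X,ok=ok)
E
```

```text
t: 1.1
tcp_pos: [0.453, -0.1343, 0.3038]
tool_rot: [0.0, -0.474, 0.881, 0.0]
contact_force: [1.1, -1.0, -0.4]
opening: 0.0428
t: 2.1
tcp_pos: [0.4702, 0.2951, 0.3035]
tool_rot: [0.0, 0.713, -0.701, -0.0]
contact_force: [1.1, 0.0, 0.5]
opening: 0.0427
t: 2.35
tcp_pos: [0.4685, 0.2929, 0.2362]
tool_rot: [0.006, 0.712, -0.702, -0.001]
contact_force: [-1.1, 0.5, -2.5]
opening: 0.0429
[ 0.92046824 -0.07505789 -0.15059788 -0.00359328 -1.50644406 -0.90640209] [0.46845432 0.29287486 0.23617578] [-0.99985779 -0.01378186  0.00971915]
```

View pics/w1.png

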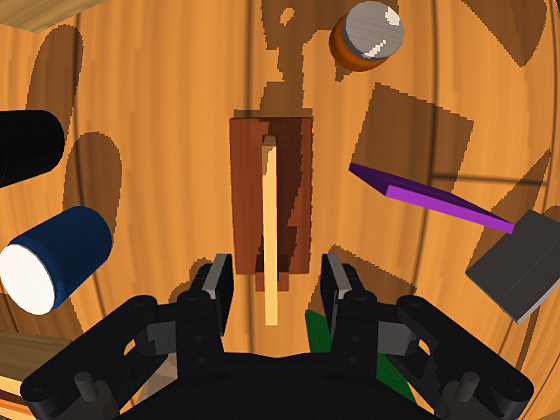

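The wrist view shows the board's bare edge at column 270, midway between the fingers (230 and 328), with the stand beneath it. Now I measure it from the wrist cloud.

Run:
```python
from h import *
z=np.load('w1.npz');X=z['X'];ok=z['ok']
P=X[ok]
def rect(n,xa,xb,ya,yb,za,zb):
    q=P[(P[:,0]>xa)&(P[:,0]<xb)&(P[:,1]>ya)&(P[:,1]<yb)&(P[:,2]>za)&(P[:,2]<zb)]
    (c,s,a)=cv2.minAreaRect(q[:,:2].astype(np.float32)); print(n,len(q),np.round(c,4),np.round(s,4),round(a,2),'z',np.percentile(q[:,2],[2,50,98]).round(4))
    return q
q=rect('board',.45,.5,.22,.37,.112,.132)
l=np.polyfit(q[:,1],q[:,0],1);print('line slope',l, 'x at .2945',np.polyval(l,.2945))
rect('stand',.42,.52,.2,.39,.04,.058)
s=r.observe();print(s['tcp_pos'],s['contact_force'])
```

```text
board 2375 [0.4714 0.2966] [0.0083 0.1206] 1.0 z [0.1204 0.1217 0.123 ]
line slope [-0.01929146  0.4771979 ] x at .2945 0.47151656594206814
stand 1307 [0.4714 0.2968] [0.0299 0.1471] 1.08 z [0.0426 0.0516 0.0532]
[0.46951376 0.29262872 0.24014285] [0.00312635 0.1624922  0.50278668]
```

```bash
python3 -m jog '[[0,[0,0.3,-2],0],[0,[0,0,-2],0],[0,[0,0,-2],0],[0,[0,0,-1.5],0],[0,[0,0,-0.7],0],[0,[0,0,0],0],[0,[0,0,0],0]]'
python3 -m jog '[[0.7,[0,0,0],0],[0.7,[0,0,0],0],[1,[0,0,0],0],[1,[0,0,0],0],[1,[0,0,0],0],[1,[0,0,0],0],[1,[0,0,0],0],[1,[0,0,0],0]]' 50
```

```text
t: 2.98
tcp_pos: [0.4714, 0.2964, 0.1638]
tool_rot: [-0.001, 0.712, -0.703, 0.0]
contact_force: [0.1, -0.5, 0.7]
opening: 0.0423
t: 3.65
tcp_pos: [0.4711, 0.2966, 0.1632]
tool_rot: [-0.001, 0.712, -0.702, 0.0]
contact_force: [-0.1, -0.3, 5.1]
opening: 0.0073
```

```bash
python3 -m jog '[[1,[0,0,0.5],0],[1,[0,0,1],0],[1,[0,0,1.5],0],[1,[0,0,2],0],[1,[0,0,2],0],[1,[0,0,2.5],0],[1,[0,0,2.5],0],[1,[0,0,2.5],0],[1,[0,0,2.5],0],[1,[0,0,2],0],[1,[0,0,1],0],[1,[0,0,0],0]]'
python3 -m jog '[[1,[0.4,-1,0],0.01],[1,[0.7,-2,0],0.015],[1,[1,-3,0],0.015],[1,[1,-3,0],0.015],[1,[1,-3,0],0.015],[1,[1,-3,0],0.015],[1,[1,-3,0],0.015],[1,[1,-3,0],0.015],[1,[1,-3,0],0.015],[1,[1,-3,0],0.015],[1,[1,-3,0],0.015],[1,[1,-3,0],0.015]]'
python3 -m jog '[[1,[0.8,-3,0],0.01],[1,[0.6,-2.4,0],0.004],[1,[0.3,-1,0],0],[1,[0,-0.1,0],0],[1,[0,0,0],0],[1,[0,0,0],0],[1,[0,0,0],0]]'
python3 - <<'E'
from h import *
s=r.observe();print(s['t'],s['tcp_pos'],np.degrees(np.arctan2(*rot(s['tool_rot'])[[1,0],1])),s['opening'],s['contact_force'])
im,ok,X=wcloud('w2'); np.savez('w2.npz',X=X,ok=ok,tcp=s['tcp_pos'])
E
```

```text
t: 4.65
tcp_pos: [0.471, 0.2963, 0.3647]
tool_rot: [-0.002, 0.712, -0.703, 0.0]
contact_force: [-0.3, 0.5, -0.9]
opening: 0.0075
t: 5.65
tcp_pos: [0.5817, -0.0351, 0.3599]
tool_rot: [0.001, 0.771, -0.637, -0.001]
contact_force: [0.7, 0.4, -0.1]
opening: 0.0073
t: 6.23
tcp_pos: [0.5985, -0.0976, 0.3617]
tool_rot: [0.0, 0.775, -0.632, -0.0]
contact_force: [0.6, 0.6, -1.2]
opening: 0.0074
6.2333 [ 0.59854224 -0.09761905  0.36168644] -168.34836325400235 0.007415719838103646 [ 0.64943365  0.56163813 -1.23150332]
```

View pics/w2.png

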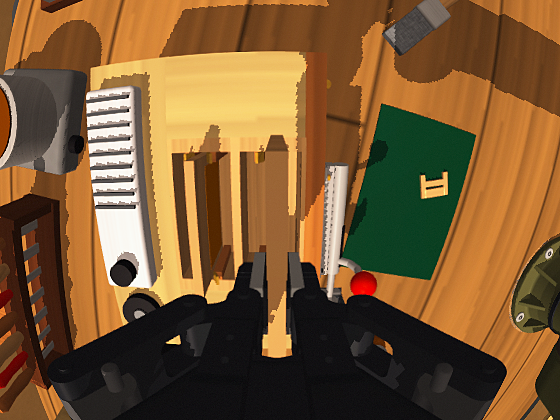

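The held board is upright at column ~277, over the front slot's end at (275,140). The old board is at (215,200) and the knob ball at (364,285). I'm about 2 cm too far in -y. Now I measure the board relative to the TCP, and the slot features, in box-yaw axes.

Run:
```python
from h import *
z=np.load('w2.npz');X=z['X'];P=X[z['ok']];t=z['tcp']
def rect(n,q):
    (c,s,a)=cv2.minAreaRect(q[:,:2].astype(np.float32)); print(n,len(q),np.round(c,4),np.round(s,4),round(a,2),'z',np.percentile(q[:,2],[2,50,98]).round(4))
b=P[(np.hypot(P[:,0]-t[0],P[:,1]-t[1])<.08)&(P[:,2]>.205)&(P[:,2]<.33)]
top=b[(b[:,2]>.315)]; rect('held top',top)
ta=np.radians(11.5);B=lambda a:np.stack([np.cos(a)*P[:,0]+np.sin(a)*P[:,1],-np.sin(a)*P[:,0]+np.cos(a)*P[:,1]],1)
q=B(ta); print('tcp box frame',np.cos(ta)*t[0]+np.sin(ta)*t[1],-np.sin(ta)*t[0]+np.cos(ta)*t[1])
box=(q[:,0]>.5)&(q[:,0]<.75)&(q[:,1]>-.36)&(q[:,1]<-.04)
roof=box&(abs(P[:,2]-.15)<.004); print('roof z',np.median(P[roof,2]))
# right part of roof, yaw from front edge & well edges
for nm,lo,hi in (('lips',.154,.164),('old',.17,.196)):
    m=box&(P[:,2]>lo)&(P[:,2]<hi)&(q[:,0]<.66); 
    if m.sum()>8: rect(nm,np.c_[q[m],P[m,2]])
m=box&(P[:,2]>.154)&(P[:,2]<.164)&(q[:,0]<.66)
k=cv2.kmeans(q[m].astype(np.float32),4,None,(3,50,1e-6),10,cv2.KMEANS_PP_CENTERS)
for i in range(4):
    qq=q[m][k[1].ravel()==i]; print(k[2][i],len(qq),qq.min(0),qq.max(0))
# bridge between wells
for ya,yb in ((-.24,-.22),(-.21,-.19),(-.18,-.16)):
    m=roof&(q[:,1]>ya)&(q[:,1]<yb)
    xs=np.sort(q[m,0]); g=np.where(np.diff(xs)>.005)[0]; print('segs',ya,[xs[0].round(4)]+[(xs[i].round(4),xs[i+1].round(4)) for i in g]+[xs[-1].round(4)])
# image/topdown
im=cv2.imread('pics/w2.png')[z['ok']]
M=np.zeros((560,760,3),np.uint8);o=np.argsort(P[:,2]);o=o[(P[o,2]<.2)]
u=((-.04-q[o,1])*2400).astype(int);v=((.75-q[o,0])*2400).astype(int);k=(u>=0)&(u<759)&(v>=0)&(v<559)
for a in (0,1):
  for c in (0,1): M[v[k]+a,u[k]+c]=im[o][k]
cv2.imwrite('pics/top2.png',M)
```

```text
held top 5550 [ 0.6038 -0.1115] [0.0405 0.0871] 30.14 z [0.3165 0.3202 0.3274]
tcp box frame 0.5670642239431213 -0.21498944464672917
roof z 0.14974033240603554
lips 533 [ 0.6142 -0.1953] [0.1252 0.0668] 89.62 z [0.1543 0.1592 0.1637]
old 2051 [ 0.6347 -0.1952] [0.1203 0.0094] 89.9 z [0.1711 0.1892 0.191 ]
[ 0.6326365  -0.24736352] 195 [ 0.62243306 -0.25807754] [ 0.64716401 -0.22453765]
[ 0.62905836 -0.15026318] 124 [ 0.6219748  -0.17461329] [ 0.63160414 -0.13271866]
[ 0.5829278 -0.2529287] 74 [ 0.58036256 -0.25767869] [ 0.58528215 -0.24833558]
[ 0.63103014 -0.2005284 ] 140 [ 0.63057588 -0.22346767] [ 0.63142558 -0.17569438]
segs -0.24 [np.float64(0.5245), (np.float64(0.5457), np.float64(0.5999)), (np.float64(0.6082), np.float64(0.6303)), (np.float64(0.6315), np.float64(0.6608)), np.float64(0.6897)]
segs -0.21 [np.float64(0.5243), (np.float64(0.5459), np.float64(0.5998)), (np.float64(0.6081), np.float64(0.63)), (np.float64(0.6312), np.float64(0.6617)), np.float64(0.6896)]
segs -0.18 [np.float64(0.5244), (np.float64(0.5458), np.float64(0.5999)), (np.float64(0.6085), np.float64(0.6302)), (np.float64(0.6314), np.float64(0.6617)), np.float64(0.6897)]
```

View pics/top2.png

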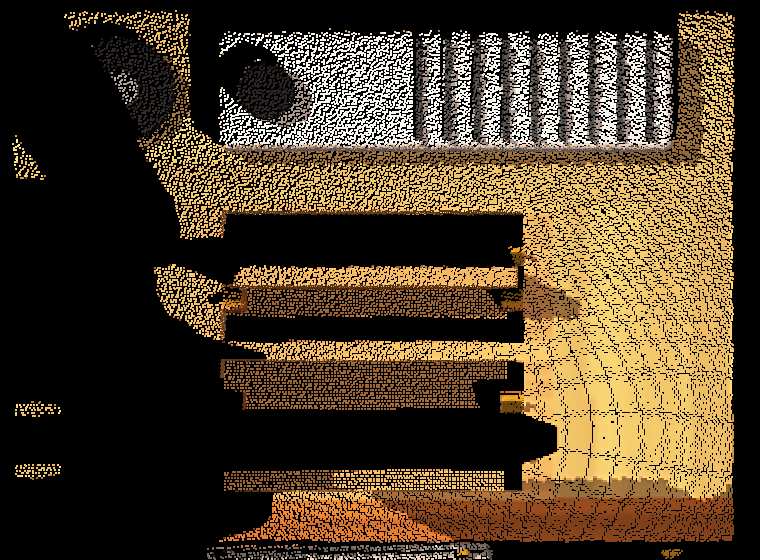

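Run:
```python
from h import *
z=np.load('w2.npz');P=z['X'][z['ok']];t=z['tcp']
a=np.radians(11.5);f=lambda p:np.stack([np.cos(a)*p[:,0]+np.sin(a)*p[:,1],-np.sin(a)*p[:,0]+np.cos(a)*p[:,1]],1)
q=f(P)-f(t[None]); 
m=(abs(q[:,0])<.012)&(q[:,1]<-.015)&(q[:,1]>-.075)&(P[:,2]>.2)&(P[:,2]<.34)
print(m.sum(),P[m].min(0),P[m].max(0))
for lo in np.arange(.2,.335,.015):
    k=m&(P[:,2]>=lo)&(P[:,2]<lo+.015)
    if k.sum()>5: print(lo.round(3),k.sum(),np.percentile(q[k,0],[2,50,98]).round(4),np.percentile(q[k,1],[2,50,98]).round(4))
s=r.observe(); print(s['tcp_pos'],f(np.array(s['tcp_pos'])[None]),s['t'])
T=np.array([[np.cos(a),-np.sin(a)],[np.sin(a),np.cos(a)]])@[.5729,-.1952]; print('slot world',T, 'move cm',(T-np.array(s['tcp_pos'])[:2])*100)
```

```text
2977 [ 0.59787093 -0.15751457  0.21310597] [ 0.61478331 -0.1116666   0.32195825]
0.2 10 [-0.0033  0.0009  0.0037] [-0.0599 -0.0599 -0.0599]
0.215 15 [-0.0031 -0.0001  0.0041] [-0.06   -0.0599 -0.0598]
0.23 7 [-0.0029 -0.0006  0.0035] [-0.0604 -0.0603 -0.0603]
0.245 24 [-0.0034  0.0011  0.0041] [-0.0604 -0.0604 -0.0602]
0.26 42 [-0.0036  0.0005  0.0042] [-0.0604 -0.0602 -0.0601]
0.275 41 [-0.0036  0.      0.0041] [-0.0603 -0.0602 -0.0601]
0.29 62 [-0.0035  0.0001  0.0043] [-0.0602 -0.0601 -0.06  ]
0.305 1086 [-0.0036  0.0002  0.0042] [-0.0601 -0.0398 -0.0159]
0.32 1690 [-0.0036  0.0004  0.0041] [-0.0594 -0.0403 -0.0163]
[ 0.59856185 -0.09762254  0.36190201] [[ 0.56708274 -0.21499678]] 6.2833
slot world [ 0.60031548 -0.07706341] move cm [0.17536299 2.05591238]
```

```bash
python3 -m jog '[[1,[0.05,0.5,0],-0.003],[1,[0.07,1,0],0],[1,[0.05,0.55,0],0],[1,[0,0,-1],0],[1,[0,0,-1.5],0],[1,[0,0,-1],0],[1,[0,0,-0.4],0],[1,[0,0,0],0],[1,[0,0,0],0],[1,[0,0,0],0],[1,[0,0,0],0]]'
python3 - <<'E'
from h import *
s=r.observe();t=np.array(s['tcp_pos']);print(s['t'],t,np.degrees(np.arctan2(*rot(s['tool_rot'])[[1,0],1]))+180,s['contact_force'])
im,ok,X=wcloud('w3');P=X[ok]
a=np.radians(11.5);f=lambda p:np.stack([np.cos(a)*p[:,0]+np.sin(a)*p[:,1],-np.sin(a)*p[:,0]+np.cos(a)*p[:,1]],1)
print(f(t[None]))
q=f(P);k=f(t[None])[0]
roof=(abs(P[:,2]-.15)<.004)&(q[:,1]>-.255)&(q[:,1]<-.12)&(q[:,0]>.5)&(q[:,0]<.7)
xs=np.sort(q[roof,0]);g=np.where(np.diff(xs)>.005)[0];print([(xs[i].round(4),xs[i+1].round(4)) for i in g])
m=(abs(q[:,0]-k[0])<.012)&(q[:,1]<k[1]-.056)&(q[:,1]>k[1]-.07)&(P[:,2]>.168)&(P[:,2]<.27)
print('board end',np.percentile(q[m],[2,50,98],axis=0),P[m,2].min())
m=(q[:,1]<k[1]-.05)&(q[:,1]>k[1]-.08)&(P[:,2]>.153)&(P[:,2]<.1625)&(abs(q[:,0]-k[0])<.02)
qq=np.c_[q[m],P[m,2]]
for s_ in (-1,1):
    w=qq[(qq[:,0]-.5729)*s_>0]; print('lip',len(w), w.min(0) if len(w) else '',w.max(0) if len(w) else '')
E
```

```text
t: 7.2
tcp_pos: [0.6005, -0.0784, 0.3238]
tool_rot: [-0.0, 0.774, -0.633, 0.001]
contact_force: [-0.2, 0.6, -1.1]
opening: 0.0075
7.2 [ 0.60054726 -0.07838019  0.323798  ] 11.389691534058784 [-0.15789614  0.63912755 -1.06069828]
[[ 0.5728646  -0.19653655]]
[(np.float64(0.5462), np.float64(0.5585)), (np.float64(0.5593), np.float64(0.5653)), (np.float64(0.5668), np.float64(0.5786)), (np.float64(0.5807), np.float64(0.5861)), (np.float64(0.5869), np.float64(0.5996)), (np.float64(0.6372), np.float64(0.6518))]
board end [[ 0.56918049 -0.25701007]
 [ 0.57313854 -0.25674971]
 [ 0.57695016 -0.25649456]] 0.17521298232910223
lip 97 [ 0.56045738 -0.25717282  0.15308786] [ 0.56605508 -0.24867501  0.16178683]
lip 99 [ 0.57925508 -0.25724067  0.15303704] [ 0.58558947 -0.24884511  0.16122214]
```

```bash
python3 -m jog '[[1,[-0.05,0.12,0],0],[1,[0,0,-0.5],0],[1,[0,0,-0.6],0],[1,[0,0,-0.6],0],[1,[0,0,-0.6],0],[1,[0,0,-0.6],0],[1,[0,0,-0.3],0],[1,[0,0,0],0]]'
```

```text
t: 7.92
tcp_pos: [0.5996, -0.077, 0.2895]
tool_rot: [0.001, 0.774, -0.633, -0.001]
contact_force: [0.9, 0.1, -0.9]
opening: 0.007
```

```bash
python3 -m jog '[[1,[0,0,-0.5],0],[1,[0,0,-0.7],0],[1,[0,0,-0.7],0],[1,[0,0,-0.7],0],[1,[0,0,-0.7],0],[1,[0,0,-0.7],0],[1,[0,0,-0.5],0],[1,[0,0,-0.4],0],[1,[0,0,-0.2],0],[1,[0,0,0],0],[1,[0,0,0],0]]'
```

```text
t: 8.83
tcp_pos: [0.6, -0.077, 0.2401]
tool_rot: [-0.0, 0.774, -0.633, 0.0]
contact_force: [-0.3, 0.9, -0.5]
opening: 0.0073
```

```bash
python3 -m jog '[[1,[0,0,-0.4],0],[1,[0,0,-0.3],0],[1,[0,0,-0.2],0],[1,[0,0,0],0],[1,[0,0,0],0]]'
```

```text
t: 9.25
tcp_pos: [0.6, -0.0771, 0.2313]
tool_rot: [-0.0, 0.774, -0.633, 0.0]
contact_force: [0.4, -0.3, 1.7]
opening: 0.007
```

```bash
python3 -m jog '[[1,[0,0,-0.1],0],[1,[0,0,-0.1],0],[1,[0,0,0],0],[1,[0,0,0],0]]'
```

```text
t: 9.58
tcp_pos: [0.6001, -0.077, 0.2313]
tool_rot: [-0.001, 0.774, -0.633, 0.001]
contact_force: [-2.5, 2.5, 10.1]
opening: 0.0072
```

Firm floor contact (10 N) with the board home. I ease the push off, open partly and rise.

```bash
python3 -m jog '[[1,[0,0,0.1],0],[0.5,[0,0,0],0],[0.1,[0,0,0],0],[0.1,[0,0,0],0],[0.1,[0,0,0],0],[0.1,[0,0,0],0],[0.1,[0,0,1],0],[0.1,[0,0,2],0],[0.1,[0,0,3],0],[0.1,[0,0,3],0],[0.1,[0,0,1.5],0]]'
python3 -m jog '[[0.1,[-3.5,-0.7,0],0],[0.1,[-3.5,-0.7,0],0],[0.1,[-3.5,-0.7,0],0],[0.1,[-1.5,-0.3,0],0],[0.1,[0,0,0],0],[0.1,[0,0,0],0],[0.1,[0,0,0],0]]'
python3 - <<'E'
from h import *
s=r.observe();t=np.array(s['tcp_pos']);print(s['t'],t)
im,ok,X=wcloud('w4');np.savez('w4.npz',X=X,ok=ok);P=X[ok]
a=np.radians(11.5);f=lambda p:np.stack([np.cos(a)*p[:,0]+np.sin(a)*p[:,1],-np.sin(a)*p[:,0]+np.cos(a)*p[:,1]],1)
q=f(P)
m=(abs(q[:,0]-.573)<.012)&(q[:,1]>-.27)&(q[:,1]<-.12)&(P[:,2]>.175)&(P[:,2]<.21)
print('fresh',m.sum(),np.percentile(np.c_[q[m],P[m,2]],[1,50,99],axis=0).round(4).tolist())
hsv=cv2.cvtColor(im,cv2.COLOR_BGR2HSV)
red=((hsv[...,0]<6)|(hsv[...,0]>174))&(hsv[...,1]>190)&(hsv[...,2]>120)&ok&(abs(X[...,2]-.168)<.03)
w=X[red]; print('ball',len(w),np.median(w,0),'box',np.percentile(f(w),[2,50,98],axis=0).round(4).tolist(),w[:,2].max())
# sphere LSQ
from scipy.optimize import least_squares
o=least_squares(lambda c:np.linalg.norm(w-c,axis=1)-.013,np.median(w,0)-[0,0,.01],loss='soft_l1',f_scale=.001);c=o.x
print('sphere',c,f(c[None]),np.abs(o.fun).mean(),'move cm',(c[:2]-t[:2])*100)
E
```

```text
t: 10.5
tcp_pos: [0.6001, -0.0776, 0.3403]
tool_rot: [-0.001, 0.774, -0.633, 0.002]
contact_force: [-0.1, 0.2, 0.7]
opening: 0.0385
t: 11.08
tcp_pos: [0.4802, -0.1009, 0.3353]
tool_rot: [-0.0, 0.774, -0.633, 0.0]
contact_force: [0.3, 1.2, -0.3]
opening: 0.0382
11.0833 [ 0.48017309 -0.10094076  0.33534065]
fresh 2580 [[0.5681, -0.2547, 0.1753], [0.5695, -0.2012, 0.1888], [0.577, -0.1368, 0.191]]
ball 273 [ 0.49643566 -0.04287785  0.17629435] box [[0.4731, -0.149], [0.4781, -0.1409], [0.4817, -0.1286]] 0.1814564511677028
sphere [ 0.50300534 -0.03743031  0.16840664] [[ 0.48544495 -0.13696202]] 0.0004351939028031141 move cm [2.28322521 6.35104506]
```

View pics/w4.png

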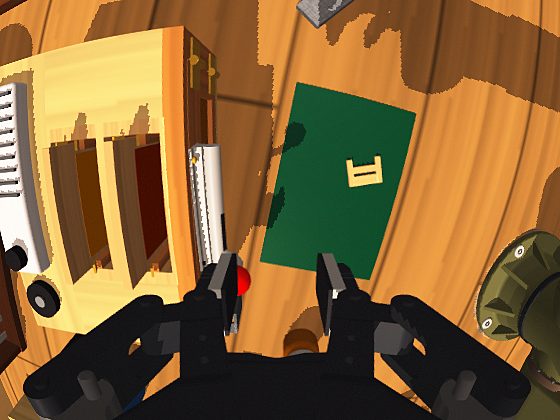

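The board is home: its top is at z ≈ 0.190, and it sits in the front slot at (135,190). The ball is at (0.503, −0.037, 0.168), 39.6 mm in front of the face, which agrees with the data. I'll turn −90° so the jaws straddle the ball along the gate, clear of the cranked stem.

```bash
python3 -m jog '[[-0.15,[0.2,0.5,0],-0.12],[-0.15,[0.2,0.55,0],-0.12],[-0.15,[0.2,0.55,0],-0.12],[-0.15,[0.2,0.55,0],-0.12],[-0.15,[0.2,0.55,0],-0.12],[-0.15,[0.2,0.55,0],-0.12],[-0.15,[0.2,0.55,0],-0.12],[-0.15,[0.2,0.55,0],-0.12],[-0.15,[0.2,0.55,0],-0.12],[-0.15,[0.2,0.55,0],-0.12],[-0.15,[0.2,0.55,-1],-0.12],[-0.15,[0.1,0.4,-2],-0.12]]'
python3 -m jog '[[-0.15,[0,0,-1.5],-0.12],[-0.15,[0,0,-0.5],0],[-0.15,[0,0,0],0],[-0.15,[0,0,0],0],[-0.15,[0,0,0],0]]'
python3 - <<'E'
from h import *
from scipy.optimize import least_squares
s=r.observe();t=np.array(s['tcp_pos']);print(s['t'],t,np.degrees(np.arctan2(*rot(s['tool_rot'])[[1,0],1])),s['joint_positions'])
im,ok,X=wcloud('w5')
hsv=cv2.cvtColor(im,cv2.COLOR_BGR2HSV)
red=((hsv[...,0]<6)|(hsv[...,0]>174))&(hsv[...,1]>190)&(hsv[...,2]>120)&ok&(abs(X[...,2]-.168)<.03)
w=X[red]; o=least_squares(lambda c:np.linalg.norm(w-c,axis=1)-.013,np.median(w,0)-[0,0,.01],loss='soft_l1',f_scale=.001);c=o.x
print('sphere',len(w),c,np.abs(o.fun).mean(),'move cm',(c[:2]-t[:2])*100,(c[2]+.053-t[2])*100)
E
```

```text
t: 12.13
tcp_pos: [0.5044, -0.0364, 0.3063]
tool_rot: [0.001, -0.161, 0.987, -0.0]
contact_force: [-0.4, -0.5, -0.3]
opening: 0.0489
t: 12.55
tcp_pos: [0.5034, -0.0371, 0.2861]
tool_rot: [0.001, -0.106, 0.994, -0.0]
contact_force: [-0.2, -0.6, 0.5]
opening: 0.0493
12.55 [ 0.50337347 -0.03712056  0.28605714] 102.1507727118111 [ 3.26590769e-01 -2.18411028e-01 -1.89660607e-01  5.42358918e-04
 -1.59831473e+00 -1.68530059e+00]
sphere 1361 [ 0.50256684 -0.03725587  0.16813715] 0.0003571269894389672 move cm [-0.0806627  -0.01353026] -6.49199891870704
```

View pics/w5.png

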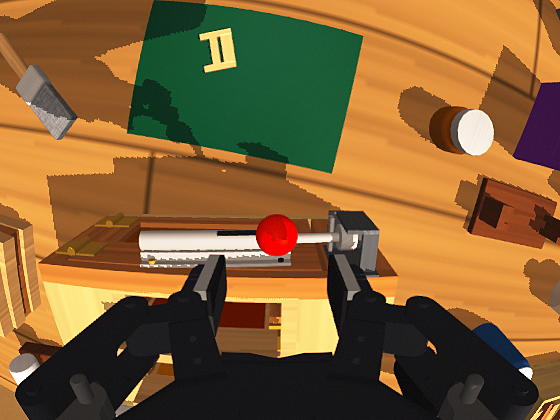

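The ball at (276,235) is between the open jaws, and the keeper at (353,245) lies just beyond the left jaw. I go down and grip.

```bash
python3 -m jog '[[-0.15,[-0.08,0,-1.5],0],[-0.15,[0,0,-2],0],[-0.15,[0,0,-1.6],0],[-0.15,[0,0,-0.9],0],[-0.15,[0,0,-0.5],0],[-0.15,[0,0,0],0],[-0.15,[0,0,0],0]]'
python3 -m jog '[[0.3,[0,0,0],0],[0.6,[0,0,0],0],[0.6,[0,0,0],0],[0.6,[0,0,0],0],[0.6,[0,0,0],0],[0.6,[0,0,0],0]]' 50
```

```text
t: 13.18
tcp_pos: [0.5024, -0.0371, 0.221]
tool_rot: [0.001, -0.105, 0.994, -0.0]
contact_force: [0.5, -0.9, 0.5]
opening: 0.0493
t: 13.68
tcp_pos: [0.5025, -0.037, 0.2211]
tool_rot: [0.001, -0.105, 0.994, -0.0]
contact_force: [-0.1, 0.7, 6.0]
opening: 0.0229
```

```bash
python3 -m jog '[[0.7,[0.02,-0.1,0.2],0],[0.7,[0.02,-0.1,0.25],0],[0.7,[0.02,-0.1,0.25],0],[0.7,[0,0,0],0],[0.7,[0,0,0],0],[0.7,[0,0,0],0]]'
python3 - <<'E'
from h import *
from scipy.optimize import least_squares
s=r.observe();t=np.array(s['tcp_pos'])
im,ok,X=wcloud('w6')
hsv=cv2.cvtColor(im,cv2.COLOR_BGR2HSV)
red=((hsv[...,0]<6)|(hsv[...,0]>174))&(hsv[...,1]>190)&(hsv[...,2]>120)&ok&(abs(X[...,2]-.168)<.03)
w=X[red]; o=least_squares(lambda c:np.linalg.norm(w-c,axis=1)-.013,np.median(w,0)-[0,0,.01],loss='soft_l1',f_scale=.001);c=o.x
print('sphere',len(w),c,np.abs(o.fun).mean(),s['contact_force'],s['moment'])
E
```

```text
t: 14.18
tcp_pos: [0.5022, -0.0398, 0.2252]
tool_rot: [-0.001, -0.105, 0.995, 0.0]
contact_force: [1.4, 1.2, -10.4]
opening: 0.0231
sphere 2659 [ 0.50203058 -0.03962049  0.17170931] 0.0003639244763121999 [  1.42785893   1.17616522 -10.41844796] [ 0.898119   -0.38819337  0.09127514]
```

The lift meets about 10 N. Squeezing the ball along the gate resists its tilt. I'll lower the grip force and look again.

```bash
python3 -m jog '[[0.7,[0,0,0],0],[0.7,[0,0,0],0],[0.7,[0,0,0],0],[0.7,[0,0,0],0]]' 22
cat > ball.py <<'E'
from h import *
from scipy.optimize import least_squares
import sys
s=r.observe();t=np.array(s['tcp_pos'])
im,ok,X=wcloud(sys.argv[1])
hsv=cv2.cvtColor(im,cv2.COLOR_BGR2HSV)
red=((hsv[...,0]<6)|(hsv[...,0]>174))&(hsv[...,1]>190)&(hsv[...,2]>120)&ok&(abs(X[...,2]-.168)<.03)
w=X[red]; o=least_squares(lambda c:np.linalg.norm(w-c,axis=1)-.013,np.median(w,0)-[0,0,.01],loss='soft_l1',f_scale=.001);c=o.x
a=np.radians(11.5)
print(t,'sphere',len(w),c.round(4),'box',(np.cos(a)*c[0]+np.sin(a)*c[1]).round(4),(-np.sin(a)*c[0]+np.cos(a)*c[1]).round(4),s['contact_force'].round(1) if hasattr(s['contact_force'],'round') else s['contact_force'],s['opening'])
E
python3 ball.py w7
```

```text
t: 14.57
tcp_pos: [0.5025, -0.0401, 0.2262]
tool_rot: [-0.001, -0.105, 0.995, 0.0]
contact_force: [3.0, -0.5, -13.4]
opening: 0.0236
[ 0.50245423 -0.04006896  0.22624059] sphere 2657 [ 0.5024 -0.0399  0.1727] box 0.4843 -0.1393 [  3.   -0.5 -13.4] 0.02364972115372767
```

```bash
python3 -m jog '[[0.7,[0,0,0.1],0],[0.7,[0.02,-0.1,0.1],0],[0.7,[0,0,0],0],[0.7,[0,0,0],0],[0.7,[0,0,0],0]]' 
python3 ball.py w8
```

```text
t: 15.03
tcp_pos: [0.5031, -0.0411, 0.2297]
tool_rot: [0.001, -0.105, 0.995, -0.0]
contact_force: [1.1, 1.1, -3.8]
opening: 0.0234
[ 0.50309513 -0.0410885   0.22971135] sphere 2635 [ 0.5033 -0.0409  0.1756] box 0.485 -0.1404 [ 1.1  1.1 -3.8] 0.023444120177310752
```

View pics/w8.png

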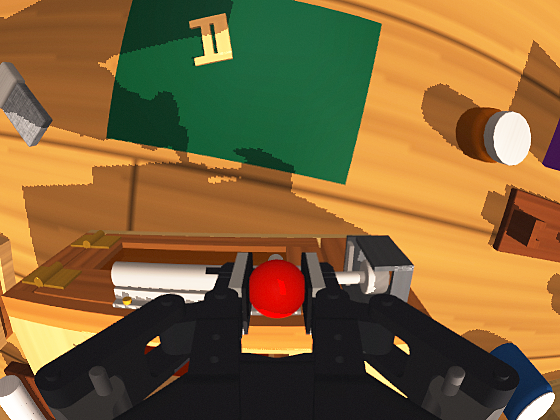

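The ball is held between the jaws at (277,290) and has risen 7.4 mm (lift about 0.077 rad). It has not been drawn, and the force is now small. Now I draw it along the gate.

```bash
python3 -m jog '[[0.7,[0.06,-0.29,0],0],[0.7,[0.06,-0.29,0],0],[0.7,[0.06,-0.29,0.02],0],[0.7,[0.06,-0.29,0],0],[0.7,[0.06,-0.29,0.02],0],[0.7,[0,0,0],0]]' 35
python3 ball.py w9
```

```text
t: 15.58
tcp_pos: [0.5061, -0.0563, 0.2294]
tool_rot: [0.0, -0.104, 0.995, -0.0]
contact_force: [0.9, -1.4, -3.6]
opening: 0.0233
[ 0.50609851 -0.05625711  0.2294258 ] sphere 2637 [ 0.5063 -0.0561  0.1753] box 0.4849 -0.1559 [ 0.9 -1.4 -3.6] 0.023253270002963088
```

```bash
python3 -m jog '[[0.7,[0.06,-0.29,0.03],0],[0.7,[0.06,-0.29,0.02],0],[0.7,[0.06,-0.29,0.02],0],[0.7,[0.06,-0.29,0.02],0],[0.7,[0.06,-0.29,0],0],[0.7,[0.04,-0.2,0],0],[0.7,[0,0,0],0],[0.7,[0,0,0],0]]'
python3 ball.py w10
```

```text
t: 16.3
tcp_pos: [0.5093, -0.0724, 0.23]
tool_rot: [-0.0, -0.104, 0.995, -0.0]
contact_force: [1.2, -1.3, -5.8]
opening: 0.0234
[ 0.50931443 -0.07244023  0.23002205] sphere 2636 [ 0.5094 -0.0723  0.1758] box 0.4848 -0.1724 [ 1.2 -1.3 -5.8] 0.0234003076319811
```

The bolt is drawn about 32 mm. Now I swing the gate along its arc, turning with it.

```bash
python3 -m jog '[[0.7,[-0.335,-0.19,0],0.025],[0.7,[-0.335,-0.19,0],0.025],[0.7,[-0.335,-0.19,0],0.025],[0.7,[-0.335,-0.19,0],0.025],[0.7,[0,0,0],0]]'
python3 ball.py w11
```

```text
t: 16.77
tcp_pos: [0.4956, -0.0798, 0.2301]
tool_rot: [0.0, -0.155, 0.988, -0.0]
contact_force: [1.7, -0.4, -7.5]
opening: 0.0232
[ 0.49559524 -0.07982902  0.23006237] sphere 2626 [ 0.4958 -0.0796  0.1758] box 0.47 -0.1768 [ 1.7 -0.4 -7.5] 0.02317733702140333
```

```bash
python3 -m jog '[[0.7,[-0.31,-0.22,0],0.025],[0.7,[-0.31,-0.22,0],0.025],[0.7,[-0.31,-0.22,0],0.025],[0.7,[-0.31,-0.22,0],0.025],[0.7,[-0.25,-0.21,0],0.021],[0.7,[-0.25,-0.21,0],0.021],[0.7,[-0.25,-0.21,0],0.021],[0.7,[-0.25,-0.21,0],0.021],[0.7,[0,0,0],0],[0.7,[0,0,0],0],[0.7,[0,0,0],0]]'
python3 ball.py w12
python3 - <<'E'
from h import *
a=np.radians(11.5);f=lambda p:np.stack([np.cos(a)*p[:,0]+np.sin(a)*p[:,1],-np.sin(a)*p[:,0]+np.cos(a)*p[:,1],p[:,2]],1)
ims=[]
for n in ('scene','side'):
    im,d=eyes.snapshot(n); X=cloud(n,d); q=f(X[d>0])
    # gate front face, low strip below bolt
    m=(q[:,2]>.03)&(q[:,2]<.135)&(q[:,0]>.40)&(q[:,0]<.535)&(q[:,1]>-.33)&(q[:,1]<-.08)
    b=q[m]; print(n,m.sum())
    for y in np.arange(-.32,-.09,.02):
        k=(b[:,1]>y)&(b[:,1]<y+.02)
        if k.sum()>5: print(y.round(3),k.sum(),np.percentile(b[k,0],[5,50,95]).round(4))
    c=(230,170) if n=='scene' else (170,120)
    ims.append(cv2.resize(im[c[1]:c[1]+140,c[0]:c[0]+130],None,fx=3,fy=3,interpolation=cv2.INTER_CUBIC))
cv2.imwrite('pics/gate.png',np.hstack(ims))
E
```

```text
t: 17.73
tcp_pos: [0.4735, -0.0968, 0.2301]
tool_rot: [-0.0, -0.244, 0.97, 0.0]
contact_force: [2.2, -0.3, -6.5]
opening: 0.0233
[ 0.47348888 -0.0968006   0.23013907] sphere 2634 [ 0.4736 -0.0965  0.1759] box 0.4449 -0.189 [ 2.2 -0.3 -6.5] 0.02330075013910728
scene 606
-0.3 7 [0.514  0.5167 0.5181]
-0.28 16 [0.5077 0.5136 0.5176]
-0.26 94 [0.4791 0.4933 0.5155]
-0.24 67 [0.4703 0.4882 0.51  ]
-0.22 65 [0.4664 0.4804 0.5034]
-0.2 78 [0.4553 0.4724 0.4982]
-0.18 80 [0.4529 0.4718 0.4963]
-0.16 72 [0.4482 0.4656 0.4861]
-0.14 66 [0.44   0.4541 0.4833]
-0.12 11 [0.453  0.469  0.4755]
-0.1 49 [0.4895 0.4945 0.5064]
side 664
-0.32 8 [0.5192 0.52   0.5252]
-0.3 30 [0.5251 0.5304 0.5339]
-0.28 22 [0.519  0.5254 0.5282]
-0.26 34 [0.4862 0.5141 0.5227]
-0.24 39 [0.4753 0.5087 0.5165]
-0.22 44 [0.4693 0.5019 0.5107]
-0.2 57 [0.4597 0.4964 0.5053]
-0.18 53 [0.4575 0.4743 0.4995]
-0.16 52 [0.4514 0.466  0.4939]
-0.14 69 [0.4428 0.4676 0.4881]
-0.12 191 [0.4479 0.4713 0.4809]
-0.1 63 [0.4913 0.5147 0.5263]
```

View pics/gate.png

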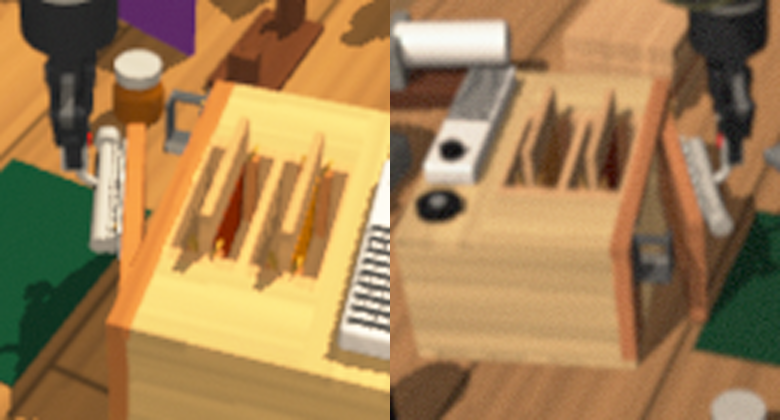

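Both views show the gate ajar at about 0.285 rad (≈ 6 cm at the free edge), with the knob still held and both boards home in their slots. I hold briefly, check once more and hand in.

```bash
python3 -m jog '[[0.7,[0,0,0],0],[0.7,[0,0,0],0],[0.7,[0,0,0],0],[0.7,[0,0,0],0],[0.7,[0,0,0],0],[0.7,[0,0,0],0]]'; python3 ball.py w13; python3 -c "
from station import r
print(r.close_job())"
```

```text
t: 18.38
tcp_pos: [0.4735, -0.0968, 0.2302]
tool_rot: [0.0, -0.244, 0.97, 0.0]
contact_force: [2.5, -0.5, -7.4]
opening: 0.0233
[ 0.47350379 -0.09679404  0.23015006] sphere 2635 [ 0.4737 -0.0965  0.1759] box 0.4449 -0.189 [ 2.5 -0.5 -7.4] 0.023253835677536642
the job is handed in; nothing more can be done
None
```

The job is done and was handed in at about 18.4 s, with the arm still holding the gate ajar by the knob.

- **Board:** I lifted the dark red board from the stand and lowered it into the front slot until the floor pushed back with about 10 N. Then I let go of it. Its top edge measured about 190 mm above the bench, as it should when fully home.
- **Bolt:** I lifted the knob about 7.4 mm (about 0.077 rad) and drew it about 32 mm. The force along the draw stayed under 2 N. The lift resisted at first, by up to 13 N, because the grip on the ball opposed its tilting. After I eased the grip it came free and the force dropped to about 4 N.
- **Gate:** The ball's travel and the fitted gate face both gave about 0.285 rad, so the free edge stands about 6 cm out. It did not move over a further 0.5 s of holding.

The last views showed both boards upright in their slots. I saw nothing disturbed on the bench, but I did not measure the other objects again at the end. The grip on the ball read 23 mm instead of 26 mm, and a steady downward force of about 7 N remained at the knob. I put these down to soft pads and the weight of the bolt, but did not test either.

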